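Refit the spice carousel's divider and bring the salt shaker to the front

TASK

Take the tall wooden divider out of the stand and slide it upright, all the way down, into the empty slot of the spice carousel, and let go of it. Then turn the carousel by the bar knob on top until the salt shaker stands right behind the pointer at the front of its foot, and finish still gripping the knob to hold the carousel still there. Keep all the jars standing on the carousel and leave the small board and the other things on the worktop alone.

Things in the scene. Friction and masses are not known exactly. Their poses are not given: they have to be found in the camera images.
- carousel_foot: fixed round wooden foot of the carousel, 270 mm across, 12 mm high. Origin: centre of its underside on the worktop, on the carousel's upright axis. Its -x direction is the front: a small upright pointer, 10 mm wide and 30 mm high, stands there at the rim, 136 mm from the axis.
- turntable: turning wooden deck, 250 mm across; drag about 0.1 N m, stays where left, turns a full turn either way. Origin on the axis, 16 mm above the worktop; z up. Floor 10 mm above the origin; jars stand on it in wells. Radial slots at its +y, -x, -y, +x: the last three hold fixed dividers (tops 140 mm above the origin), the one along +y is empty. A central post, radius 17 mm, carries the knob.
- slot (a point): centre of the empty slot's floor, 26 mm above the worktop, 72 mm along the turntable's +y from the axis; the divider's underside centre belongs here. Axes as the turntable's: slot length along y, width along x. Two 5 mm cheeks 15 mm apart, 76 mm long, ends open, straight up to 26 mm above the floor, then flaring to 27 mm apart at 39 mm.
- knob: bar knob on top of the turntable, turns with it: 56 mm long (x), 18 mm wide (y), 44 mm high; grip it across y. Origin: centre of its underside, on the axis, 172 mm above the worktop; top at 216 mm.
- divider: loose wooden panel, 80 mm long (x), 12 mm thick (y), 130 mm high (z), 0.09 kg, the same either way round. Origin: centre of its underside. Starts upright in one of the two slots of the stand; it is the taller, narrower of the two slabs there.
- small_board: small wooden breakfast board, 116 mm (x) by 12 mm (y) by 90 mm high, upright in the stand's other slot, 80 mm from the divider. Origin: centre of its underside. Leave it alone.
- stand: fixed wooden stand, 130 mm (x) by 150 mm (y), floor 14 mm thick, on which the slabs stand; two slots along its x at y = -40 and +40 mm, each 15 mm wide with cheeks up to 45 mm above the worktop. Origin: centre of its underside.
- shaker: salt shaker on the turntable: clear round shaker with a domed, perforated grey top, 44 mm across, 90 mm high, the shortest of the four jars, loose. Origin: centre of its underside. It stands about 85 mm from the axis, midway between two slots, like the other three jars, each in a round well (48 mm inside, 55 outside, 35 high).
- spice_jar_a: spice jar with a wide red lid, 45 mm across, 106 mm high, loose on the turntable. Origin: centre of its underside.
- spice_jar_b: second spice jar just like the first, loose on the turntable. Origin: centre of its underside.
- dropper: white bottle with a pointed spout, 40 mm across, 118 mm high, loose on the turntable. Origin: centre of its underside.
- timer: small digital timer on two feet, 26 x 64 x 54 mm, bystander. Origin: centre of its underside.
- cap: white screw cap, 34 mm across, 30 mm high, bystander. Origin: centre of its underside.
- cork: round cork jar lid, 103 mm across, 40 mm high, bystander. Origin: centre of its underside.
- orange_loose: an orange lying on the worktop, about 62 mm across, bystander. Origin: centre of its underside.
Mind the look-alikes: they are no part of the job. Leave any green or purple look-alike of the divider alone.

How it is judged:
By the outcome, as a careful person would: the job done as asked, in the order asked, and still so for the second after the job is handed in, while the arm keeps its last pose, push and grip.
It also fails if it takes over 58 s, if anything falls off the work surface, if the arm or the gripper's body presses on something with over 40 N, if the wrist force passes 120 N, or if a joint passes its speed limit or range.

ROBOT

A 6-joint arm with a two-finger parallel gripper is mounted at the origin on a cart in front of the work surface, level with it; the furniture and walls round the work are solid. World frame = base frame: x ahead of the robot, y to its left, z up, the work surface at z = 0. Lengths are in m, angles in rad, forces in N, time in s.
With the tool pointing down it reaches from about 0.225 to 0.875 m from the base axis. Payload 3.4 kg.
Tool frame: the origin (TCP) lies at the very end of the fingers, on their centre line; the grasp point (between the pads) lies 19 mm behind it; z points along the fingers, y is the line along which they close (so a half turn about z gives the same grasp; the last joint's range is limited). The gripper opens to 85 mm and grips with 20 to 120 N. Pads are 22 mm wide; open, the fingers measure 114 mm over their backs; the gripper's body (76 mm by 85 mm) begins 54 mm behind the grasp point. The pads swing forward as they close: fully open they stand 13 mm farther back than shut.
Start: joints at [-1.407, 0.276, 1.505, -0, 1.361, -0.121], TCP at [0.162, -0.552, 0.231] pointing down, gripper open.
Joint ranges: [-2.89, 2.89], [-0.75, 2.08], [0.22, 2.7], [-1.18, 4.32], [0.11, 2.71], [-2.7, 2.7]. Speed limits (rad/s): [2.57, 2.57, 3.14, 3.14, 3.14, 3.14].

INTERFACE

Orientations are given as a unit quaternion [w, x, y, z].
In Python, from rig import manip, eyes gives the robot as it stands.
- The arm moves only by the tool servo_tool, never from a script. Its argument "series" is text: rows parted by semicolons, each of 7 numbers parted by spaces: the shift along the tool's x, y, z in m, then the turn, a rotation vector about the tool's x, y, z in degrees, then the closure, from 0 (fully open) to 1 (shut). In form: dx dy dz ax ay az fingers; .... A call has 1 to 5 rows; each row is the pose to reach, as a shift and turn from the pose commanded when the call began, along the tool's axes at that moment; what a row does not reach only later rows make up. A row lasts 1/10 s, in which the tool goes at most 50 mm and 8.59 degrees, less where a joint would pass 70% of its speed; a pose out of reach is approached as far as the arm can. A call with a gripper value outside its range is refused whole. The fingers move at their own pace and stop on an object; "squeeze" is the grip in N (left out, the last holds). Time passes only in rows, so rows that repeat a pose let the fingers close. It gives the time, the measured TCP pose, the force, the opening and the grip force at its end, in the units of the state.
- manip.get_state(): the state, without advancing time (a new reading comes with each control period).
- eyes.get_image(name): name is "scene" or "side" or "wrist"; returns the picture (384x512x3 uint8, red, green, blue); there is no depth.
- eyes.camera_info(name): a dict with "fx", "fy", "cx", "cy" (pixels), "eye" and "orientation" of the camera in the world. Camera axes: x right, y down, z forward; pixel columns grow to the right and rows downward; lengths in m; the calibration is good to about 2 mm. The wrist camera is an equidistant fisheye: a pixel r from the principal point sees the ray r / f radians off the axis. A picture is of the moment at which its call begins: read the wrist's pose just before it. camera_info takes no time and is no camera call; for the wrist camera it gives the pose at the moment of the call.
- manip.sign_off(): hands the job in; it is judged then, once.
The state is a dict: "clock": time; "qpos": joint angles; "qd": joint speeds; "effort": joint torques, N m; "position": TCP position; "ee_rot": TCP orientation; "contact_force": force on the tool from outside, world axes, zero at the start; "moment": the same for the moment, N m; "width": finger opening in m; "gripper_force": force on a finger pad.
Only numpy, scipy, OpenCV 4.12 (cv2) and the standard library are available. Lean on these libraries where they do the work, as an engineer would, in place of code of your own. Each camera call takes 0.05 s, during which the arm holds its last target. There are 200 camera calls.

## Working session

There is one attempt and no reset: what is moved stays moved. The work goes in short steps, Python scripts to look and compute and a tool call to move; the robot and the scene stay as the last step left them, time stands still between calls to the robot, and variables do not carry over. Pictures are saved under pics/ and viewed, at most 13 in all, crops included, and the job is handed in when it is done.

Besides the shell and the picture viewer there is one more tool, called after "Emit:" as name(argument=value, ...) on one line, values as JSON. servo_tool: Moves the arm, as the interface text tells. Its arguments: {"type":"object","properties":{"series":{"type":"string"},"squeeze":{"type":"number"}},"required":["series"]}

```bash
mkdir -p pics; ls; python3 - <<'E'
from rig import manip, eyes
import cv2
for n in("scene","side"):
    im=eyes.get_image(n); cv2.imwrite(f"pics/{n}0.png",cv2.resize(im[:,:,::-1],(800,600),interpolation=cv2.INTER_CUBIC)); print(n,eyes.camera_info(n))
s=manip.get_state(); print(s)
print(eyes.camera_info("wrist"))
E
```

```text
pics
scene {'fx': 430.46637977089443, 'fy': 430.46637977089443, 'cx': 259.9569314571827, 'cy': 192.06488198546018, 'eye': array([-0.641002  ,  0.52071965,  1.0641337 ]), 'orientation': array([ 0.23792961, -0.47683434,  0.75628865, -0.3795339 ])}
side {'fx': 360.6705653219255, 'fy': 360.6705653219255, 'cx': 252.8494594998785, 'cy': 189.15409871807583, 'eye': array([ 0.64036115, -0.67271797,  1.32138883]), 'orientation': array([-0.24783955,  0.96420934,  0.09150737, -0.02241207])}
{'clock': 0.1, 'qpos': array([-1.40698081e+00,  2.76548948e-01,  1.50601811e+00, -3.13241713e-06,
        1.36072175e+00, -1.21001590e-01]), 'qd': array([-3.05256843e-04,  7.89687956e-05, -1.82185604e-03, -7.73725842e-04,
       -4.18476545e-04,  1.06239236e-03]), 'effort': array([ 1.77112452e-03, -4.17700660e+01, -2.46404260e+01, -2.14236111e-04,
        5.84075548e-03, -3.21942579e-06]), 'position': array([ 0.16147821, -0.55135752,  0.23051181]), 'ee_rot': array([-8.47850411e-04,  9.89876625e-01,  1.41927968e-01, -1.96845241e-05]), 'contact_force': array([-0.43544772,  0.41443055, -0.43346313]), 'moment': array([-0.04044524, -0.04748327, -0.00155786]), 'gripper_force': 0.0, 'width': 0.08564021627125702}
{'fx': 297.3186396354542, 'fy': 297.3186396354542, 'cx': 257.0289602498909, 'cy': 191.0563149876724, 'eye': array([ 0.2388416 , -0.52898467,  0.37373768]), 'orientation': array([ 0.12609545,  0.78976271, -0.5927124 , -0.09521976])}
```

View pics/scene0.png

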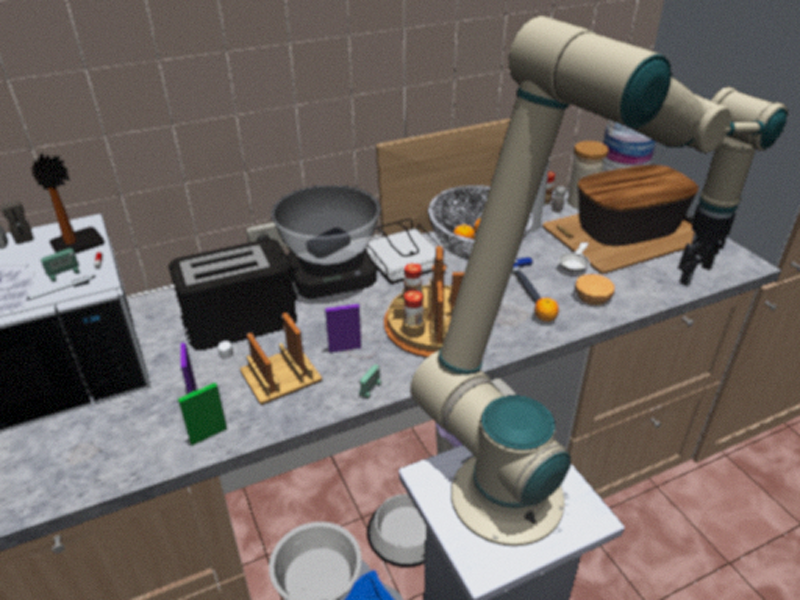

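View pics/side0.png

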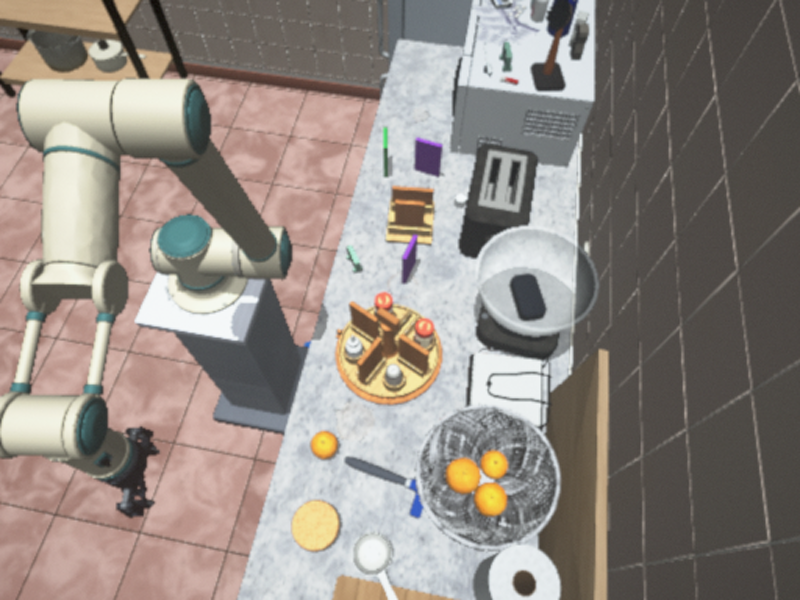

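```bash
cat > h.py <<'E'
import numpy as np, cv2
from rig import manip, eyes
from scipy.spatial.transform import Rotation as R
def rot(q): return R.from_quat(np.r_[q[1:],q[0]])
def ray(cam,u,v,info=None):
    c=info or eyes.camera_info(cam); x=(u-c['cx'])/c['fx']; y=(v-c['cy'])/c['fy']
    if cam=='wrist':
        r=np.hypot(x,y); d=np.array([x/r*np.sin(r),y/r*np.sin(r),np.cos(r)]) if r>1e-9 else np.array([0,0,1.])
    else: d=np.array([x,y,1.])
    return np.array(c['eye']),rot(c['orientation']).apply(d)
def at(cam,u,v,z,info=None):
    e,d=ray(cam,u,v,info); return e+d*(z-e[2])/d[2]
def proj(cam,P,info=None):
    c=info or eyes.camera_info(cam); p=rot(c['orientation']).inv().apply(np.atleast_2d(P)-c['eye'])
    if cam=='wrist':
        r=np.hypot(p[:,0],p[:,1]); k=np.arctan2(r,p[:,2])/np.maximum(r,1e-9)
    else: k=1/p[:,2]
    return np.c_[c['fx']*p[:,0]*k+c['cx'],c['fy']*p[:,1]*k+c['cy']]
def crop(im,x0,y0,x1,y1,s,name):
    cv2.imwrite(name,cv2.resize(im[y0:y1,x0:x1,::-1],None,fx=s,fy=s,interpolation=cv2.INTER_CUBIC))
E
python3 - <<'E'
from h import *
a=eyes.get_image("side"); b=eyes.get_image("scene")
np.save("side.npy",a);np.save("scene.npy",b)
A=cv2.resize(a[110:260,205:295],None,fx=4,fy=4,interpolation=cv2.INTER_CUBIC)  #360x600
B=cv2.resize(b[150:270,145:233],None,fx=5,fy=5,interpolation=cv2.INTER_CUBIC) # 440x600
cv2.imwrite("pics/comp.png",np.hstack([A,B])[:,:,::-1])
E
```

```text
(no output)
```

View pics/comp.png

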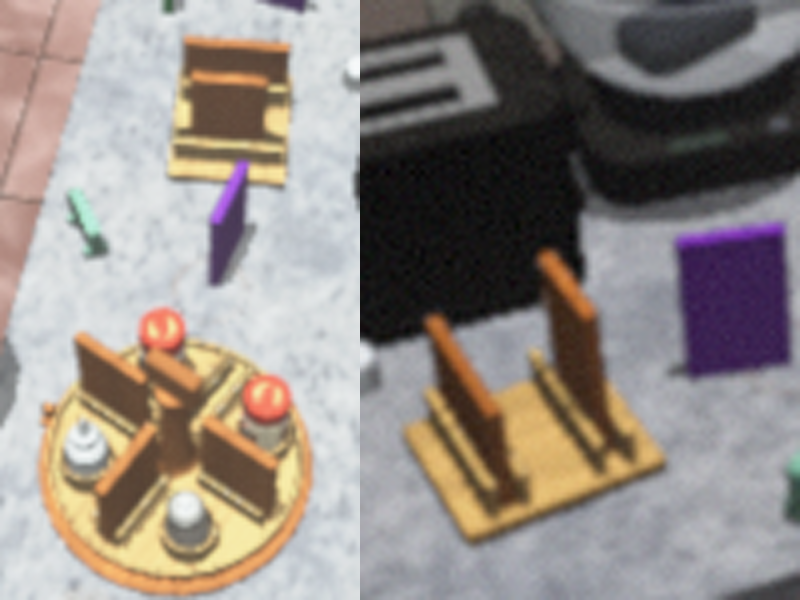

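```bash
python3 - <<'E'
from h import *
S=lambda u,v,z: at('side',205+u/4,110+v/4,z)
C=lambda u,v,z: at('scene',145+(u-360)/5,150+v/5,z)
for n,p in dict(divL=S(192,77,.144),divR=S(268,81,.144),sbL=S(185,42,.104),sbR=S(290,46,.104),
  cdivA=C(545,258,.144),cdivB=C(588,313,.144),csbA=C(435,322,.104),csbB=C(488,408,.104),
  knobA=S(151,358,.216),knobB=S(197,388,.216),knobc=S(174,371,.216),pointer=S(47,410,.03),
  stA=S(168,178,.014),stB=S(285,184,.014),cst1=C(475,543,.0),cst2=C(663,465,.0),cst3=C(407,430,.014),
  jarSW=S(82,430,.134),jarS=S(185,497,.106),jarN=S(161,328,.132),jarE=S(266,396,.132)).items(): print(n,p.round(4))
# foot circle project check
c=S(174,371,.216)
t=np.linspace(0,2*np.pi,8,endpoint=False)
P=np.c_[c[0]+.135*np.cos(t),c[1]+.135*np.sin(t),0*t+.012]
print((( proj('side',P)-[205,110])*4).round(0).tolist())
E
```

```text
divL [0.4693 0.2395 0.144 ]
divR [0.5467 0.2492 0.144 ]
sbL [0.4473 0.3156 0.104 ]
sbR [0.5591 0.3315 0.104 ]
cdivA [0.5347 0.255  0.144 ]
cdivB [0.4646 0.247  0.144 ]
csbA [0.549  0.3343 0.104 ]
csbB [0.4464 0.3261 0.104 ]
knobA [ 0.5021 -0.1214  0.216 ]
knobB [ 0.5463 -0.1421  0.216 ]
knobc [ 0.5239 -0.1299  0.216 ]
pointer [ 0.3897 -0.1044  0.03  ]
stA [0.4507 0.1992 0.014 ]
stB [0.5774 0.2156 0.014 ]
cst1 [0.4344 0.3518 0.    ]
cst2 [0.4518 0.2095 0.    ]
cst3 [0.5505 0.3669 0.014 ]
jarSW [ 0.4454 -0.1636  0.134 ]
jarS [ 0.5466 -0.1984  0.106 ]
jarN [ 0.4944 -0.0468  0.132 ]
jarE [ 0.6026 -0.0979  0.132 ]
[[312.0, 489.0], [287.0, 395.0], [201.0, 345.0], [102.0, 363.0], [42.0, 441.0], [58.0, 538.0], [148.0, 595.0], [256.0, 574.0]]
```

```bash
cat >> h.py <<'E'
def yaw(s=None):
    s=s or manip.get_state(); x=rot(s['ee_rot']).apply([1,0,0]); return np.degrees(np.arctan2(x[1],x[0]))
def go(x,y,z,yw):
    s=manip.get_state(); q=rot(s['ee_rot']); c,n=np.cos(np.radians(yw)),np.sin(np.radians(yw))
    g=R.from_matrix(np.array([[c,n,0],[n,-c,0],[0,0,-1.]]))
    d=q.inv().apply(np.array([x,y,z])-s['position']); r=np.degrees((q.inv()*g).as_rotvec())
    print('shift',d.round(4),'turn',r.round(2),'rows',max(np.linalg.norm(d)/.05,np.linalg.norm(r)/8.59).round(1),
     '| at',s['position'].round(4),'yaw',round(yaw(s),2),'F',s['contact_force'].round(1),'w',round(s['width'],4),'grip',round(s['gripper_force'],1),'t',round(s['clock'],2),'q',s['qpos'].round(2))
E
python3 -c "
from h import *
go(.33,-.13,.36,7.4)"
```

```text
shift [ 0.2802 -0.3574 -0.1288] turn [-0.06 -0.    8.92] rows 9.4 | at [ 0.1615 -0.5515  0.2308] yaw 16.32 F [-0.  -0.2 -1.1] w 0.0856 grip 0.0 t 0.2 q [-1.41  0.28  1.51 -0.    1.36 -0.12]
```

Emit:
servo_tool(series="0.028 -0.036 -0.020 0 0 1 0; 0.056 -0.071 -0.040 0 0 3 0; 0.084 -0.107 -0.055 0 0 5 0; 0.112 -0.143 -0.07 0 0 7 0; 0.14 -0.179 -0.085 0 0 8.9 0")

```text
clock: 0.7
position: [0.2459, -0.3389, 0.3168]
ee_rot: [-0.0, 0.998, 0.064, 0.0]
contact_force: [0.2, -1.8, 0.1]
width: 0.0851
gripper_force: 0.0
```

```bash
python3 -c "
from h import *
go(.33,-.13,.36,7.4)"
```

```text
shift [ 0.11   -0.1965 -0.0432] turn [-0.   -0.02 -0.1 ] rows 4.6 | at [ 0.2459 -0.3389  0.3168] yaw 7.3 F [ 0.2 -1.8  0.1] w 0.0851 grip 0.0 t 0.7 q [-1.11 -0.01  1.64  0.    1.51  0.33]
```

Emit:
servo_tool(series="0.022 -0.039 -0.012 0 0 0 0.3; 0.044 -0.078 -0.024 0 0 0 0.3; 0.066 -0.118 -0.036 0 0 0 0.3; 0.088 -0.157 -0.048 0 0 0 0.5; 0.11 -0.196 -0.06 0 0 0 0.5")

```text
clock: 1.2
position: [0.3294, -0.1303, 0.3769]
ee_rot: [0.0, 0.998, 0.064, 0.0]
contact_force: [1.4, 0.1, 0.1]
width: 0.0425
gripper_force: 0.0
```

```bash
python3 - <<'E'
from h import *
import pickle
inf=eyes.camera_info('wrist'); im=eyes.get_image('wrist'); pickle.dump((inf,im),open('w1.pkl','wb'))
crop(im,0,0,512,384,1.5625,'pics/w1.png'); go(.508,.246,.33,7.4)
E
```

```text
shift [ 0.2245 -0.3418  0.0522] turn [-0.24 -0.45  0.5 ] rows 8.2 | at [ 0.3322 -0.1237  0.379 ] yaw 7.9 F [1.3 3.7 1.9] w 0.0426 grip 0.0 t 1.25 q [-0.56 -0.13  1.6   0.01  1.67  0.87]
```

View pics/w1.png

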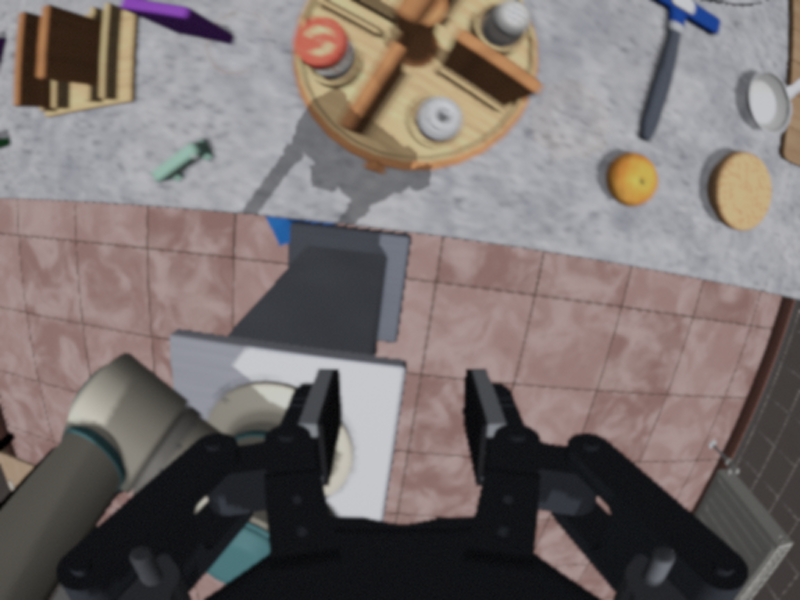

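Emit:
servo_tool(series="0.018 -0.045 0.004 0 0 0 0.5; 0.036 -0.09 0.008 0 0 0 0.5; 0.054 -0.135 0.012 0 0 0 0.5; 0.07 -0.18 0.016 0 0 0 0.5; 0.086 -0.225 0.02 0 0 0 0.5")

```text
clock: 1.75
position: [0.3856, 0.1038, 0.3561]
ee_rot: [0.0, 0.998, 0.065, 0.0]
contact_force: [1.2, -0.3, -0.4]
width: 0.0429
gripper_force: 0.0
```

Emit:
servo_tool(series="0.018 -0.045 0 0 0 0 0.5; 0.036 -0.09 0 0 0 0 0.5; 0.052 -0.13 0 0 0 0 0.5; 0.052 -0.13 0 0 0 0 0.5; 0.052 -0.13 0 0 0 0 0.5")

```text
clock: 2.25
position: [0.4203, 0.238, 0.3555]
ee_rot: [0.001, 0.998, 0.066, -0.001]
contact_force: [0.2, -1.4, 0.8]
width: 0.0429
gripper_force: 0.0
```

```bash
python3 - <<'E'
from h import *
import pickle
inf=eyes.camera_info('wrist'); im=eyes.get_image('wrist'); pickle.dump((inf,im),open('w2.pkl','wb'))
uv=proj('wrist',[[.508,.246,.144],[.4683,.2412,.144],[.5477,.2508,.144],[.503,.326,.104],[.524,-.13,.216]],inf); print(uv.round(1))
go(.508,.246,.33,7.4)
x,y=uv[0].astype(int); x0=max(0,x-100);y0=max(0,y-75);print(x0,y0)
crop(im,x0,y0,x0+200,y0+150,4,'pics/w2.png')
E
```

```text
[[259.7  90.1]
 [259.3 123.6]
 [260.   56.8]
 [198.6  88. ]
 [534.1 143.7]]
shift [0.0883 0.0026 0.0257] turn [0.07 0.07 0.05] rows 1.8 | at [0.4201 0.2371 0.3558] yaw 7.45 F [-0.1  0.2  0.3] w 0.0431 grip 0.0 t 2.3 q [ 0.37  0.09  1.44 -0.    1.61  1.81]
159 15
```

View pics/w2.png

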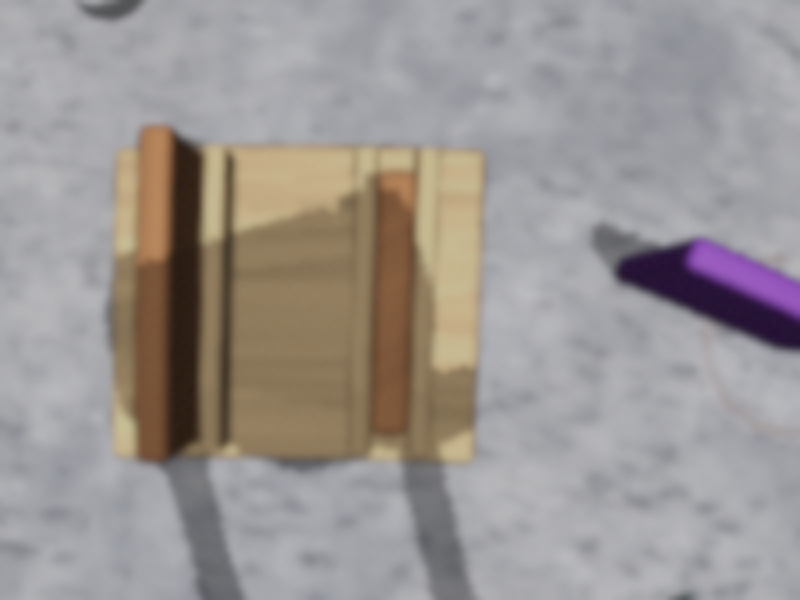

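The divider's top is at crop (395,172)–(390,433), narrower than the board at (155,128)–(152,458). It is the one on the right, as in the side view.

```bash
python3 - <<'E'
from h import *
import pickle
inf,im=pickle.load(open('w2.pkl','rb'))
f=lambda u,v,z: at('wrist',159+u/4-.25,15+v/4-.25,z,inf)
a,b=f(395,172,.144),f(390,433,.144); m=(a+b)/2; print(a,b,m,np.linalg.norm(a-b),np.degrees(np.arctan2(*(a-b)[1::-1])))
a2,b2=f(155,128,.104),f(152,458,.104); print(a2,b2,np.linalg.norm(a2-b2),np.degrees(np.arctan2(*(a2-b2)[1::-1])))
ca,cb=f(484,150,.014),f(473,462,.014); print(ca,cb)
go(m[0],m[1],.16,7.0); go(m[0],m[1],.105,7.0)
E
```

```text
[0.54616968 0.25356938 0.144     ] [0.46848165 0.24491256 0.144     ] [0.50732566 0.24924097 0.144     ] 0.07816886570772966 6.358274311021883
[0.55846661 0.33427728 0.104     ] [0.44738413 0.32278285 0.104     ] 0.1116755988782292 5.907746812830275
[0.5770491  0.22144121 0.014     ] [0.44947551 0.20839556 0.014     ]
shift [ 0.0883 -0.0009  0.1957] turn [0.07 0.07 0.45] rows 4.3 | at [0.4201 0.2371 0.3558] yaw 7.45 F [-0.1  0.2  0.3] w 0.0431 grip 0.0 t 2.3 q [ 0.37  0.09  1.44 -0.    1.61  1.81]
shift [ 0.0883 -0.001   0.2507] turn [0.07 0.07 0.45] rows 5.3 | at [0.4201 0.2371 0.3558] yaw 7.45 F [-0.1  0.2  0.3] w 0.0431 grip 0.0 t 2.3 q [ 0.37  0.09  1.44 -0.    1.61  1.81]
```

Emit:
servo_tool(series="0.045 0 0 0 0 0.7 0.5; 0.088 -0.001 0.03 0 0 0.7 0.5; 0.088 -0.001 0.08 0 0 0.7 0.5; 0.088 -0.001 0.13 0 0 0.7 0.5; 0.088 -0.001 0.17 0 0 0.7 0.5")

```text
clock: 2.8
position: [0.5069, 0.2475, 0.184]
ee_rot: [0.001, 0.998, 0.057, -0.001]
contact_force: [1.0, -0.2, -1.3]
width: 0.0426
gripper_force: 0.0
```

Emit:
servo_tool(series="0 0 0.04 0 0 0 0.5; 0 0 0.075 0 0 0 0.5; 0 0 0.075 0 0 0 0.5")

```text
clock: 3.1
position: [0.5038, 0.2467, 0.1071]
ee_rot: [0.002, 0.998, 0.057, -0.005]
contact_force: [-0.6, -0.1, -0.6]
width: 0.0425
gripper_force: 0.0
```

```bash
python3 - <<'E'
from h import *
go(.5074,.249,.110,6.7)
E
```

```text
shift [ 0.0038 -0.0019 -0.0029] turn [ 0.16  0.6  -0.12] rows 0.1 | at [0.5038 0.2467 0.1071] yaw 6.58 F [-0.6 -0.1 -0.6] w 0.0425 grip 0.0 t 3.1 q [ 0.33  0.36  1.71 -0.    1.08  1.79]
```

Emit:
servo_tool(series="0.001 -0.001 -0.003 0 0 0 0.5; 0.001 -0.001 -0.003 0 0 0 0.5; 0.001 -0.001 -0.003 0 0 0 0.7; 0.001 -0.001 -0.003 0 0 0 1; 0.001 -0.001 -0.003 0 0 0 1", squeeze=40)

```text
clock: 3.6
position: [0.5095, 0.2513, 0.116]
ee_rot: [-0.0, 0.998, 0.059, 0.002]
contact_force: [0.5, -0.2, 6.6]
width: 0.0116
gripper_force: 40.1
```

Emit:
servo_tool(series="0 0 0 0 0 0 1; 0 0 0 0 0 0 1; 0 0 0 0 0 0 1")

```text
clock: 3.9
position: [0.5095, 0.2513, 0.1161]
ee_rot: [-0.0, 0.998, 0.059, 0.002]
contact_force: [-0.1, -0.5, 6.7]
width: 0.0112
gripper_force: 40.1
```

```bash
python3 - <<'E'
from h import *
go(.5074,.249,.300,6.7)
E
```

```text
shift [-0.0017  0.002  -0.1839] turn [ 0.   -0.19  0.04] rows 3.7 | at [0.5095 0.2513 0.1161] yaw 6.74 F [-0.1 -0.5  6.7] w 0.0112 grip 40.1 t 3.9 q [ 0.34  0.35  1.7  -0.    1.09  1.79]
```

Emit:
servo_tool(series="0 0 -0.02 0 0 0 1; 0 0 -0.06 0 0 0 1; 0 0 -0.1 0 0 0 1; 0 0 -0.15 0 0 0 1; 0 0 -0.2 0 0 0 1")

```text
clock: 4.4
position: [0.5076, 0.2511, 0.3158]
ee_rot: [0.0, 0.998, 0.059, -0.001]
contact_force: [0.9, 0.7, -1.2]
width: 0.0114
gripper_force: 39.0
```

Emit:
servo_tool(series="0 0 0 0 0 0 1; 0 0 0 0 0 0 1")

```text
clock: 4.6
position: [0.5086, 0.2514, 0.3155]
ee_rot: [-0.0, 0.998, 0.059, 0.001]
contact_force: [-0.0, -0.1, -2.2]
width: 0.0114
gripper_force: 39.1
```

```bash
python3 - <<'E'
from h import *
go(.42,.10,.320,36); go(.42,-.03,.32,65.5)
E
```

```text
shift [-0.1057  0.1399 -0.0048] turn [ 1.000e-02 -1.600e-01 -2.926e+01] rows 3.5 | at [0.5086 0.2514 0.3155] yaw 6.74 F [-0.  -0.1 -2.2] w 0.0114 grip 39.1 t 4.6 q [ 0.34  0.23  1.37 -0.    1.54  1.79]
shift [-0.1209  0.269  -0.005 ] turn [ 5.000e-02 -1.600e-01 -5.876e+01] rows 6.8 | at [0.5086 0.2514 0.3155] yaw 6.74 F [-0.  -0.1 -2.2] w 0.0114 grip 39.1 t 4.6 q [ 0.34  0.23  1.37 -0.    1.54  1.79]
```

Emit:
servo_tool(series="-0.025 0.045 -0.01 0 0 0 1; -0.05 0.09 -0.02 0 0 0 1; -0.075 0.135 -0.03 0 0 0 1; -0.095 0.18 -0.04 0 0 0 1; -0.105 0.225 -0.045 0 0 0 1")

```text
clock: 5.1
position: [0.4284, 0.0182, 0.3574]
ee_rot: [-0.0, 0.998, 0.059, -0.002]
contact_force: [0.7, -0.8, -0.0]
width: 0.0111
gripper_force: 39.5
```

Emit:
servo_tool(series="-0.01 0.045 0 0 0 0 1; -0.02 0.083 0 0 0 0 1; -0.02 0.083 0 0 0 0 1; -0.02 0.083 0 0 0 0 1")

```text
clock: 5.5
position: [0.4198, -0.066, 0.3569]
ee_rot: [-0.001, 0.998, 0.057, -0.002]
contact_force: [0.4, 0.6, -0.4]
width: 0.0112
gripper_force: 39.7
```

```bash
python3 - <<'E'
from h import *
import pickle
inf=eyes.camera_info('wrist'); im=eyes.get_image('wrist'); pickle.dump((inf,im),open('w3.pkl','wb'))
uv=proj('wrist',[[.524,-.13,.216],[.554,-.0645,.026],[.524,-.13,.016]],inf); print(uv.round(1))
go(.46,-.07,.33,65.5)
x,y=uv[2].astype(int); x0=max(0,x-100);y0=max(0,y-75);print(x0,y0)
crop(im,x0,y0,x0+200,y0+150,4,'pics/w3.png')
E
```

```text
[[336.3  82.2]
 [266.3  62.9]
 [304.4  87.1]]
shift [0.0392 0.0095 0.0271] turn [ -0.21   0.09 -58.82] rows 6.8 | at [ 0.4201 -0.0652  0.3572] yaw 6.68 F [ 0.4  0.6 -1.4] w 0.0113 grip 39.7 t 5.55 q [-0.32 -0.    1.54  0.    1.61  1.14]
204 12
```

View pics/w3.png

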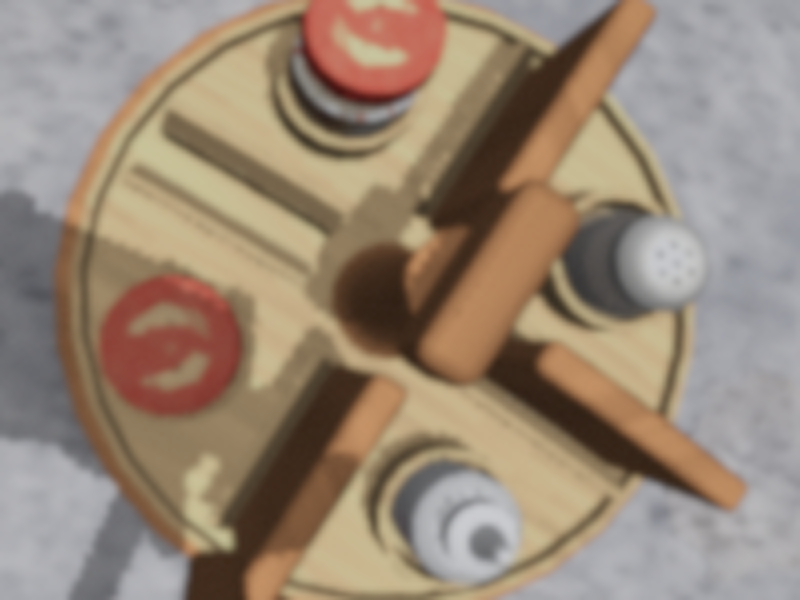

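```bash
python3 - <<'E'
from h import *
import pickle
from scipy.optimize import least_squares
inf,im=pickle.load(open('w3.pkl','rb'))
f=lambda u,v,z: at('wrist',204+u/4-.25,12+v/4-.25,z,inf)
k=f(498,282,.216); ke=[f(552,198,.216),f(443,364,.216)]
px=[f(637,5,.156),f(518,186,.156),f(390,387,.156),f(267,595,.156)]; py=[f(550,352,.156),f(736,496,.156)]
sl=[f(u,v,.065) for u,v in((170,125),(335,225),(135,170),(310,270))]
jars=[(f(374,28,.132),45),(f(171,345,.132),135),(f(486,545,.144),225),(f(662,258,.116),315)]
def res(p):
    c=np.cos(p[2]);s=np.sin(p[2]);o=[]
    T=lambda P:(c*(P[0]-p[0])+s*(P[1]-p[1]),-s*(P[0]-p[0])+c*(P[1]-p[1]))
    o+=list(T(k)); o+=[T(P)[1] for P in px+ke]; o+=[T(P)[0] for P in py]
    return np.array(o)*1000
r=least_squares(res,[.524,-.13,-.43]); p=r.x; print(p[:2],np.degrees(p[2]),r.fun.round(1))
c,s=np.cos(p[2]),np.sin(p[2])
for P in sl+[j for j,_ in jars]: x,y=c*(P[0]-p[0])+s*(P[1]-p[1]),-s*(P[0]-p[0])+c*(P[1]-p[1]); print(round(x*1e3,1),round(y*1e3,1),np.hypot(x,y).round(4),np.degrees(np.arctan2(y,x)).round(1))
slot=p[:2]+.072*np.array([-s,c]); print('slot',slot)
t=np.linspace(0,2*np.pi,12,endpoint=False)
print(((proj('wrist',np.c_[p[0]+.125*np.cos(t),p[1]+.125*np.sin(t),0*t+.026],inf)-[204,12])*4+1).round().tolist())
# pointer from w1 and side
i1,im1=pickle.load(open('w1.pkl','rb'))
for z in(.012,.03,.042):
  for P in(at('wrist',375/1.5625,165/1.5625,z,i1),at('side',205+47/4,110+410/4,z)): d=P[:2]-p[:2]; print(z,np.hypot(*d).round(4),np.degrees(np.arctan2(d[1],d[0])).round(1))
go(.46,-.07,.33,90+np.degrees(p[2]))
E
```

```text
[ 0.52261312 -0.12276304] -24.493433767515793 [-0.3  0.6 -0.9  0.1  0.3 -1.7  0.4  1.2  1.1 -0.8]
10.9 104.6 0.1051 84.0
9.8 35.1 0.0364 74.4
-9.8 106.7 0.1071 95.3
-9.2 34.1 0.0353 105.1
61.8 60.0 0.0861 44.1
-56.9 60.7 0.0832 133.2
-58.1 -52.9 0.0786 -137.7
56.0 -59.2 0.0815 -46.6
slot [ 0.55246352 -0.05724241]
[[423.0, 3.0], [261.0, 19.0], [131.0, 116.0], [71.0, 265.0], [98.0, 425.0], [199.0, 549.0], [346.0, 606.0], [500.0, 585.0], [621.0, 494.0], [681.0, 354.0], [664.0, 199.0], [571.0, 71.0]]
0.012 0.1347 167.6
0.012 0.1389 169.1
0.03 0.1339 167.9
0.03 0.1342 172.2
0.042 0.1333 168.2
0.042 0.1313 174.3
shift [0.0392 0.0095 0.0271] turn [ -0.21   0.09 -58.83] rows 6.8 | at [ 0.4201 -0.0652  0.3572] yaw 6.68 F [ 0.4  0.6 -1.4] w 0.0113 grip 39.7 t 5.55 q [-0.32 -0.    1.54  0.    1.61  1.14]
```

Emit:
servo_tool(series="0.02 0 0 0 0 -8 1; 0.045 0.002 0 0 0 -16 1; 0.07 0.003 0 0 0 -24 1; 0.09 0.004 0 0 0 -32 1; 0.11 0.005 0 0 0 -40 1")

```text
clock: 6.05
position: [0.5314, -0.0554, 0.3577]
ee_rot: [-0.001, 0.916, 0.401, -0.001]
contact_force: [-0.7, 0.8, -0.9]
width: 0.0112
gripper_force: 39.7
```

Emit:
servo_tool(series="0.01 0.006 0 0 0 -8 1; 0.016 0.014 0 0 0 -16 1; 0.016 0.014 0 0 0 -18.8 1; 0.016 0.014 0 0 0 -18.8 1; 0.016 0.014 0 0 0 -18.8 1")

```text
clock: 6.55
position: [0.5516, -0.0542, 0.3581]
ee_rot: [-0.001, 0.841, 0.542, -0.0]
contact_force: [-0.3, -1.4, -0.8]
width: 0.0112
gripper_force: 39.7
```

```bash
python3 - <<'E'
from h import *
go(.5525,-.056,.24,65.5)
im=eyes.get_image('side'); b=eyes.get_image('scene'); 
print(proj('scene',[[.5525,-.056,.26],[.52,-.12,.2]]))
a=cv2.resize(im[170:270,200:290],None,fx=4.4,fy=6*.73,interpolation=2)
cv2.imwrite('pics/s3.png',cv2.resize(im[150:270,190:300,::-1],None,fx=5,fy=5,interpolation=2))
E
```

```text
shift [-0.0013  0.0018  0.1181] turn [-0.09  0.01  0.08] rows 2.4 | at [ 0.5516 -0.0542  0.3581] yaw 65.58 F [-0.3 -1.4 -0.8] w 0.0112 grip 39.7 t 6.55 q [-0.22  0.2   1.3   0.    1.64  0.2 ]
[[260.74383695 150.36793937]
 [280.27033495 164.69931999]]
```

Emit:
servo_tool(series="-0.001 0.0015 0.05 0 0 0 1; -0.001 0.0015 0.1 0 0 0 1; -0.001 0.0015 0.14 0 0 0 1; -0.001 0.0015 0.178 0 0 0 1; -0.001 0.0015 0.178 0 0 0 1")

```text
clock: 7.15
position: [0.5483, -0.0561, 0.1758]
ee_rot: [-0.004, 0.841, 0.541, -0.004]
contact_force: [-1.5, 0.6, -1.6]
width: 0.0114
gripper_force: 39.8
```

Emit:
servo_tool(series="0 0 0 0 0 0 1; 0 0 0 0 0 0 1")

```text
clock: 7.35
position: [0.5546, -0.0577, 0.1835]
ee_rot: [0.002, 0.841, 0.541, 0.002]
contact_force: [0.0, 0.0, -0.0]
width: 0.0111
gripper_force: 39.8
```

```bash
python3 - <<'E'
from h import *
import pickle
inf=eyes.camera_info('wrist'); im=eyes.get_image('wrist'); pickle.dump((inf,im),open('w4.pkl','wb'))
go(.5525,-.056,.128,65.5)
crop(im,156,80,356,230,4,'pics/w4.png')
E
```

```text
shift [ 0.0006 -0.003   0.0556] turn [ 0.31 -0.06  0.01] rows 1.1 | at [ 0.5546 -0.0577  0.1836] yaw 65.51 F [ 0.7 -0.  -0.6] w 0.0115 grip 39.8 t 7.4 q [-0.23  0.28  1.62 -0.    1.23  0.2 ]
```

View pics/w4.png

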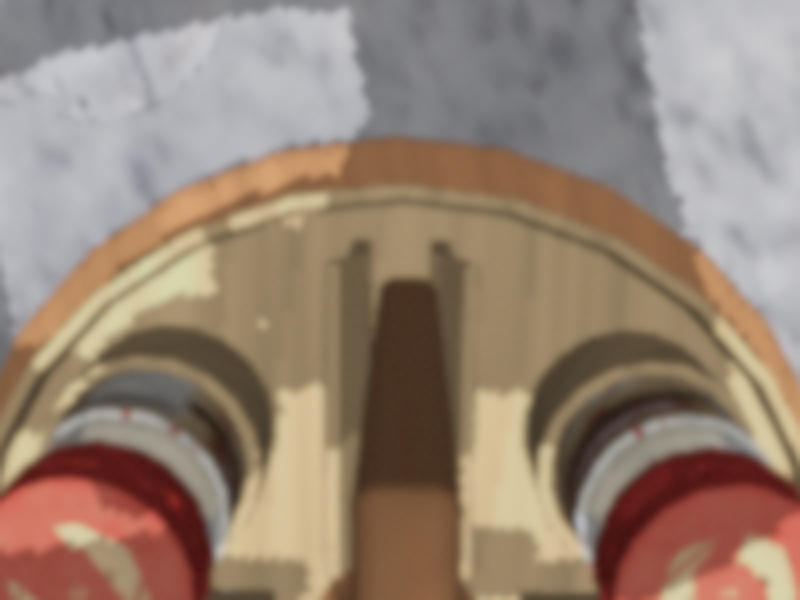

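Divider end is centred at crop (410,282) and the slot centre at about x=403. I'll shift it about 2 mm to tool −y and lower it.

Emit:
servo_tool(series="0 -0.002 0 0 0 0 1; 0 -0.002 0.012 0 0 0 1; 0 -0.002 0.024 0 0 0 1; 0 -0.002 0.034 0 0 0 1; 0 -0.002 0.034 0 0 0 1")

```text
clock: 7.9
position: [0.5506, -0.0566, 0.1449]
ee_rot: [-0.0, 0.841, 0.541, -0.001]
contact_force: [1.1, -1.1, -1.4]
width: 0.0116
gripper_force: 40.7
```

Emit:
servo_tool(series="0 0 0.01 0 0 0 1; 0 0 0.018 0 0 0 1; 0 0 0.022 0 0 0 1; 0 0 0.022 0 0 0 1")

```text
clock: 8.3
position: [0.5522, -0.0571, 0.1277]
ee_rot: [0.002, 0.841, 0.541, 0.001]
contact_force: [-1.9, -1.3, 16.5]
width: 0.0113
gripper_force: 43.7
```

```bash
python3 - <<'E'
from h import *
go(.5525,-.056,.128,65.5)
E
```

```text
shift [ 0.0012 -0.0002 -0.0003] turn [ 0.23 -0.    0.  ] rows 0.0 | at [ 0.5522 -0.0571  0.1277] yaw 65.5 F [-1.9 -1.3 16.5] w 0.0113 grip 43.7 t 8.3 q [-0.23  0.32  1.71 -0.    1.1   0.2 ]
```

Emit:
servo_tool(series="0 0 -0.003 0 0 0 1; 0 0 -0.003 0 0 0 0.8; 0 0 -0.003 0 0 0 0.68; 0 0 -0.003 0 0 0 0.68; 0 0 -0.003 0 0 0 0.68")

```text
clock: 8.8
position: [0.5505, -0.0563, 0.1273]
ee_rot: [-0.0, 0.841, 0.541, -0.0]
contact_force: [-0.2, -0.2, 0.5]
width: 0.0273
gripper_force: 0.0
```

Emit:
servo_tool(series="0 0 -0.03 0 0 0 0.68; 0 0 -0.07 0 0 0 0.68; 0 0 -0.11 0 0 0 0.68; 0 0 -0.14 0 0 0 0.68; 0 0 -0.14 0 0 0 0.68")

```text
clock: 9.3
position: [0.5534, -0.0569, 0.2726]
ee_rot: [0.003, 0.841, 0.541, 0.003]
contact_force: [-0.5, 0.6, 0.9]
width: 0.0275
gripper_force: 0.0
```

```bash
python3 - <<'E'
from h import *
import pickle
inf=eyes.camera_info('wrist'); im=eyes.get_image('wrist'); pickle.dump((inf,im),open('w5.pkl','wb'))
go(.5226,-.1228,.27,155.5)
go(.5226,-.1228,.27,-24.5)
cv2.imwrite('pics/w5.png',cv2.resize(im[:,:,::-1],None,fx=1.5,fy=1.5,interpolation=2))
E
```

```text
shift [-0.0724  0.0006 -0.0001] turn [  0.25   0.17 -89.98] rows 10.5 | at [ 0.5521 -0.0566  0.27  ] yaw 65.52 F [-1.3 -0.5 -0.5] w 0.0274 grip 0.0 t 9.35 q [-0.23  0.22  1.48 -0.    1.43  0.2 ]
shift [-0.0724  0.0006 -0.0001] turn [ 0.17 -0.25 90.02] rows 10.5 | at [ 0.5521 -0.0566  0.27  ] yaw 65.52 F [-1.3 -0.5 -0.5] w 0.0274 grip 0.0 t 9.35 q [-0.23  0.22  1.48 -0.    1.43  0.2 ]
```

View pics/w5.png

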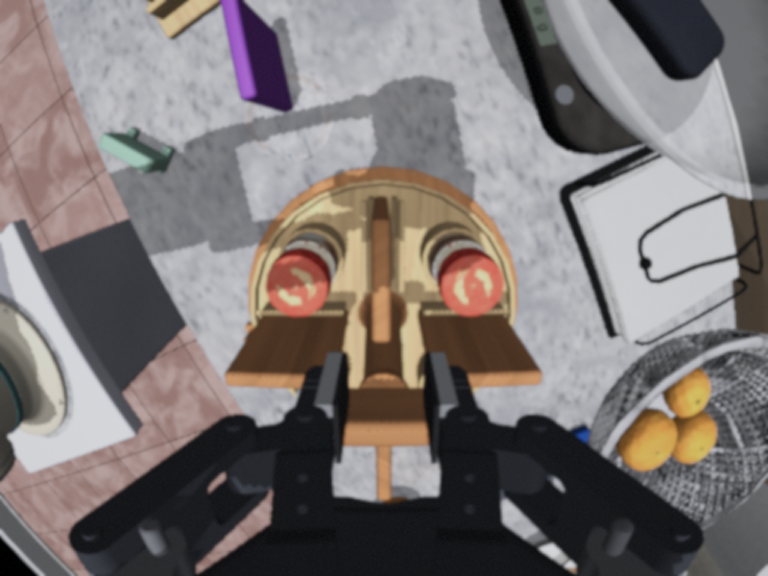

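Emit:
servo_tool(series="-0.01 0 0 0 0 -8.5 0.5; -0.025 0 0 0 0 -17 0.5; -0.04 0 0 0 0 -25.5 0.5; -0.06 0 0 0 0 -34 0.5; -0.072 0 0 0 0 -42 0.5")

```text
clock: 9.85
position: [0.5196, -0.1226, 0.2657]
ee_rot: [-0.002, 0.589, 0.808, -0.001]
contact_force: [-0.1, -0.5, 0.2]
width: 0.0427
gripper_force: 0.0
```

Emit:
servo_tool(series="0 0 0 0 0 -8.5 0.5; 0 0 0 0 0 -17 0.5; 0 0 0 0 0 -25.5 0.5; 0 0 0 0 0 -34 0.5; 0 0 0 0 0 -42 0.5")

```text
clock: 10.35
position: [0.5201, -0.1216, 0.2657]
ee_rot: [-0.002, 0.26, 0.966, 0.0]
contact_force: [0.5, -0.2, -0.4]
width: 0.0429
gripper_force: 0.0
```

Emit:
servo_tool(series="0 0 0 0 0 -6 0.5; 0 0 0 0 0 -6 0.5; 0 0 0 0 0 -6 0.5")

```text
clock: 10.65
position: [0.5205, -0.1217, 0.2665]
ee_rot: [-0.001, 0.213, 0.977, 0.0]
contact_force: [-0.2, -0.5, -0.3]
width: 0.0424
gripper_force: 0.0
```

```bash
python3 - <<'E'
from h import *
go(.5226,-.1228,.178,155.5)
E
```

```text
shift [-0.0026 -0.0001  0.0885] turn [-0.01 -0.14 -0.11] rows 1.8 | at [ 0.5205 -0.1217  0.2665] yaw 155.39 F [-0.2 -0.5 -0.3] w 0.0424 grip 0.0 t 10.65 q [-0.36  0.2   1.52 -0.    1.42 -1.5 ]
```

Emit:
servo_tool(series="-0.0025 0 0.03 0 0 0 0.5; -0.0025 0 0.06 0 0 0 0.5; -0.0025 0 0.086 0 0 0 0.5; -0.0025 0 0.086 0 0 0 0.5; -0.0025 0 0.086 0 0 0 0.5")

```text
clock: 11.15
position: [0.5233, -0.123, 0.1817]
ee_rot: [-0.0, 0.213, 0.977, 0.0]
contact_force: [0.8, -0.3, 1.4]
width: 0.0431
gripper_force: 0.0
```

Emit:
servo_tool(series="0 0 0 0 0 0 0.7; 0 0 0 0 0 0 1; 0 0 0 0 0 0 1; 0 0 0 0 0 0 1; 0 0 0 0 0 0 1", squeeze=60)

```text
clock: 11.65
position: [0.5242, -0.124, 0.1837]
ee_rot: [0.002, 0.212, 0.977, -0.001]
contact_force: [-1.3, -2.1, 7.0]
width: 0.017
gripper_force: 61.0
```

```bash
python3 - <<'E'
from h import *
go(.5226,-.1228,.178,155.5); print(manip.get_state()['moment'])
import pickle
inf=eyes.camera_info('wrist'); im=eyes.get_image('wrist'); pickle.dump((inf,im),open('w6.pkl','wb'))
P=[[.5225+.1365*np.cos(a),-.1225+.1365*np.sin(a),.03] for a in np.radians([165,168,171])]
uv=proj('wrist',P,inf);print(uv)
crop(im,156,40,356,190,4,'pics/w6.png')
E
```

```text
shift [0.002  0.0004 0.0057] turn [-0.05  0.22  0.01] rows 0.1 | at [ 0.5242 -0.124   0.1837] yaw 155.51 F [-1.3 -2.1  7. ] w 0.017 grip 61.0 t 11.65 q [-0.36  0.25  1.66 -0.    1.22 -1.5 ]
[-0.25263436  0.19235509  0.006034  ]
[[234.50301543  39.76994997]
 [227.3387316   41.30198894]
 [220.28952116  43.23651656]]
```

View pics/w6.png

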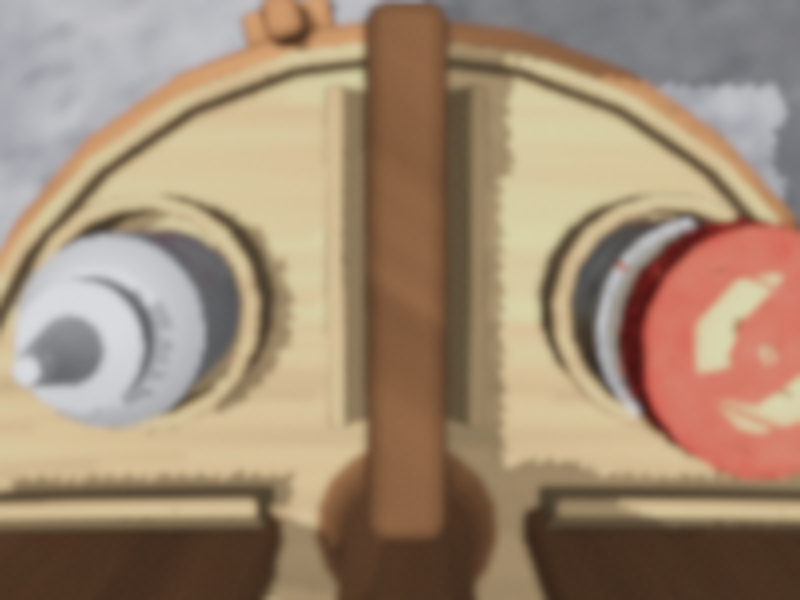

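Emit:
servo_tool(series="0 0 0 0 0 1 1; 0 0 0 0 0 3 1; 0 0 0 0 0 6 1; 0 0 0 0 0 10 1; 0 0 0 0 0 15 1")

```text
clock: 12.2
position: [0.524, -0.1243, 0.1837]
ee_rot: [0.002, 0.339, 0.941, -0.001]
contact_force: [-2.3, -3.4, 6.1]
width: 0.0174
gripper_force: 61.0
```

Emit:
servo_tool(series="0 0 0 0 0 5 1; 0 0 0 0 0 10 1; 0 0 0 0 0 15 1; 0 0 0 0 0 20 1; 0 0 0 0 0 25 1")

```text
clock: 12.7
position: [0.5235, -0.1248, 0.1837]
ee_rot: [0.002, 0.535, 0.845, -0.001]
contact_force: [-2.9, -4.4, 6.3]
width: 0.0167
gripper_force: 61.1
```

Emit:
servo_tool(series="0 0 0 0 0 5 1; 0 0 0 0 0 10 1; 0 0 0 0 0 15 1; 0 0 0 0 0 20 1; 0 0 0 0 0 25 1")

```text
clock: 13.2
position: [0.5228, -0.1249, 0.1837]
ee_rot: [0.002, 0.705, 0.709, -0.002]
contact_force: [-4.8, -4.6, 7.8]
width: 0.0172
gripper_force: 61.2
```

Emit:
servo_tool(series="0 0 0 0 0 5 1; 0 0 0 0 0 10 1; 0 0 0 0 0 15 1; 0 0 0 0 0 20 1; 0 0 0 0 0 25 1")

```text
clock: 13.7
position: [0.5221, -0.1248, 0.1836]
ee_rot: [0.001, 0.842, 0.54, -0.002]
contact_force: [-5.5, -4.2, 8.6]
width: 0.0171
gripper_force: 61.4
```

Emit:
servo_tool(series="0 0 0 0 0 5 1; 0 0 0 0 0 10 1; 0 0 0 0 0 14 1; 0 0 0 0 0 17 1; 0 0 0 0 0 20 1")

```text
clock: 14.2
position: [0.5216, -0.1244, 0.1836]
ee_rot: [0.001, 0.922, 0.386, -0.002]
contact_force: [-6.2, -3.0, 9.3]
width: 0.0172
gripper_force: 61.5
```

Emit:
servo_tool(series="0 0 0 0 0 4 1; 0 0 0 0 0 7 1; 0 0 0 0 0 9 1; 0 0 0 0 0 10.5 1; 0 0 0 0 0 11.5 1")

```text
clock: 14.7
position: [0.5214, -0.1242, 0.1836]
ee_rot: [0.001, 0.956, 0.292, -0.002]
contact_force: [-6.6, -3.5, 8.8]
width: 0.0175
gripper_force: 61.5
```

Emit:
servo_tool(series="0 0 0 0 0 0.5 1; 0 0 0 0 0 1 1; 0 0 0 0 0 1 1; 0 0 0 0 0 1 1; 0 0 0 0 0 1 1")

```text
clock: 15.2
position: [0.5214, -0.1242, 0.1836]
ee_rot: [0.001, 0.959, 0.284, -0.002]
contact_force: [-7.4, -2.9, 10.0]
width: 0.0174
gripper_force: 61.5
```

```bash
python3 - <<'E'
from h import *
import pickle
go(.5226,-.1228,.184,33); print(manip.get_state()['moment'])
inf=eyes.camera_info('wrist'); im=eyes.get_image('wrist'); pickle.dump((inf,im),open('w7.pkl','wb'))
s=eyes.get_image('side'); np.save('side7.npy',s)
b=eyes.get_image('scene')
A=cv2.resize(s[170:270,205:295],None,fx=4.4,fy=4.4,interpolation=2)
w=cv2.resize(im,(400,300),interpolation=2); sc=cv2.resize(b[130:250,230:330],(350,300),interpolation=2)
o=np.zeros((600,800,3),np.uint8); o[:440,:396]=A; o[:300,400:]=w; o[300:,400:750]=sc
cv2.imwrite('pics/c7.png',o[:,:,::-1])
E
```

```text
shift [ 0.0017 -0.0005 -0.0004] turn [0.05 0.22 0.03] rows 0.0 | at [ 0.5214 -0.1242  0.1836] yaw 33.03 F [-7.4 -2.9 10. ] w 0.0174 grip 61.5 t 15.2 q [-0.36  0.25  1.66 -0.    1.23  0.63]
[-0.40779008  1.11109461 -0.03394213]
```

View pics/c7.png

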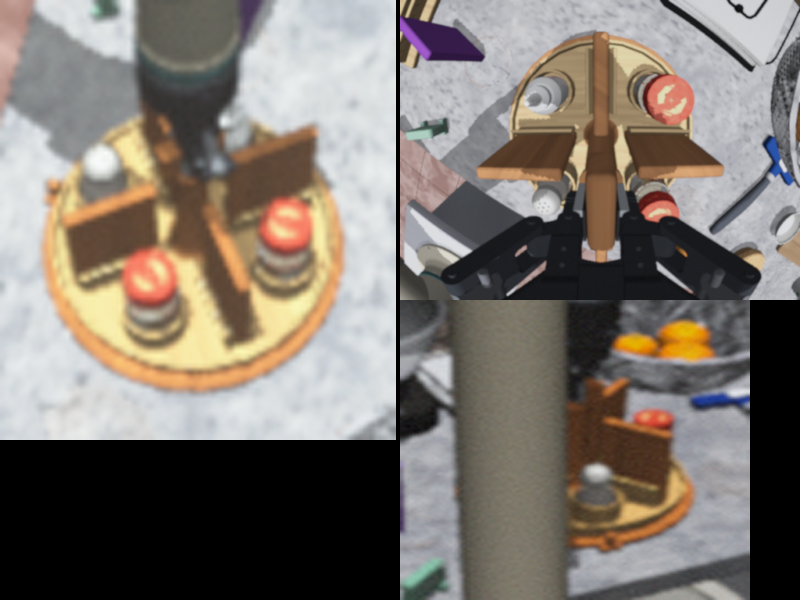

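```bash
python3 - <<'E'
from h import *
ax=np.array([.5225,-.1228])
def b(P,c=ax): d=P[:2]-c; return np.hypot(*d).round(4),np.degrees(np.arctan2(d[1],d[0])).round(1)
sc=lambda u,v,z: at('scene',230+(u-400)/3.5,130+(v-300)/2.5,z)
si=lambda u,v,z: at('side',205+u/4.4,170+v/4.4,z)
print('scene ptr',b(sc(609,541,.022)),'shaker top',b(sc(597,466,.116)),'well front',b(sc(597,512,.055)))
for c in(ax,ax+[.0014,-.0072]): print('side ptr',b(si(52,190,.022),c),'top',b(si(100,155,.116),c),'pos',si(100,155,.116))
E
python3 - <<'E'
import sys; sys.path.insert(0,'.')
from h import *
s=np.load('side7.npy'); o=np.zeros((600,800,3),np.uint8)
o[:600,:450]=cv2.resize(s[190:250,212:257],(450,600),interpolation=2)
b=eyes.get_image('scene'); o[:600,450:800]=cv2.resize(b[190:250,270:305],(350,600),interpolation=2)
cv2.imwrite('pics/c8.png',o[:,:,::-1])
E
```

```text
scene ptr (np.float64(0.1462), np.float64(167.5)) shaker top (np.float64(0.0872), np.float64(167.6)) well front (np.float64(0.1177), np.float64(164.5))
side ptr (np.float64(0.1348), np.float64(171.9)) top (np.float64(0.0848), np.float64(168.3)) pos [ 0.4394668 -0.105551   0.116    ]
side ptr (np.float64(0.1374), np.float64(169.0)) top (np.float64(0.0879), np.float64(163.9)) pos [ 0.4394668 -0.105551   0.116    ]
```

View pics/c8.png

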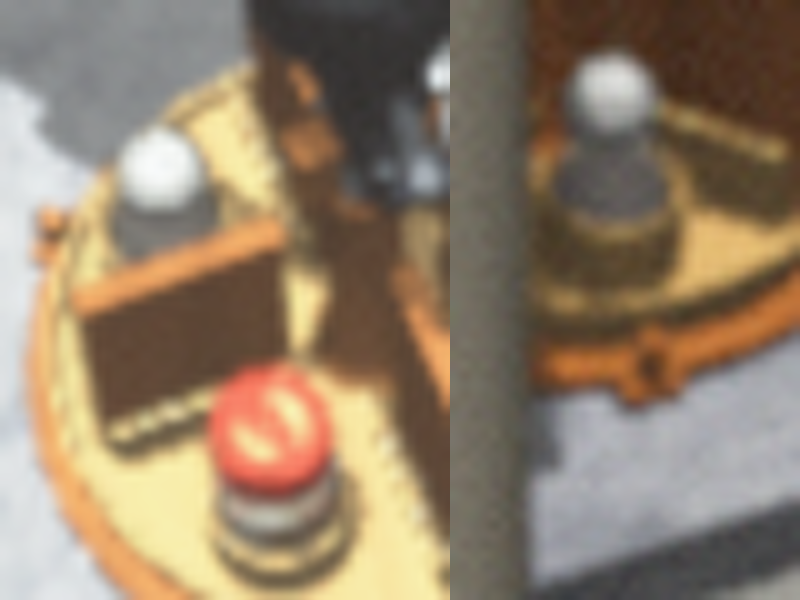

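```bash
python3 - <<'E'
from h import *
ax=np.array([.5225,-.1228]); D=np.radians
P=lambda r,a,z:[ax[0]+r*np.cos(D(a)),ax[1]+r*np.sin(D(a)),z]
for a in(164,168,172):
  q=proj('scene',[P(.136,a,.012),P(.136,a,.025),P(.136,a,.042),P(.085,a,.108),P(.085,a,.061),P(.085,a,.026)])
  print(a,'scene',((q-[270,190])*10+[450,0]).round().tolist())
  q=proj('side',[P(.136,a,.012),P(.136,a,.025),P(.136,a,.042),P(.085,a,.108),P(.085,a,.061)])
  print(a,'side',((q-[212,190])*10).round().tolist())
E
```

```text
164 scene [[616.0, 370.0], [617.0, 343.0], [619.0, 308.0], [596.0, 80.0], [592.0, 180.0], [588.0, 253.0]]
164 side [[68.0, 202.0], [65.0, 188.0], [62.0, 170.0], [166.0, 148.0], [173.0, 202.0]]
168 scene [[641.0, 366.0], [643.0, 339.0], [645.0, 304.0], [612.0, 78.0], [607.0, 178.0], [604.0, 251.0]]
168 side [[57.0, 222.0], [54.0, 208.0], [50.0, 189.0], [158.0, 161.0], [166.0, 214.0]]
172 scene [[665.0, 362.0], [667.0, 335.0], [669.0, 300.0], [627.0, 75.0], [622.0, 175.0], [619.0, 248.0]]
172 side [[47.0, 242.0], [44.0, 228.0], [41.0, 210.0], [152.0, 174.0], [160.0, 227.0]]
```

Emit:
servo_tool(series="0 0 0 0 0 -0.5 1; 0 0 0 0 0 -1 1; 0 0 0 0 0 -1.4 1; 0 0 0 0 0 -1.4 1; 0 0 0 0 0 -1.4 1")

```text
clock: 15.9
position: [0.5214, -0.1242, 0.1836]
ee_rot: [0.001, 0.955, 0.296, -0.002]
contact_force: [-6.1, -3.2, 9.8]
width: 0.0169
gripper_force: 61.5
```

```bash
python3 - <<'E'
from h import *
go(.5226,-.1228,.184,34.4); print(manip.get_state()['qd'].round(3)); print(manip.sign_off())
E
```

```text
shift [ 0.0017 -0.0005 -0.0004] turn [0.05 0.22 0.03] rows 0.0 | at [ 0.5214 -0.1242  0.1836] yaw 34.43 F [-6.1 -3.2  9.8] w 0.0169 grip 61.5 t 15.9 q [-0.36  0.25  1.66 -0.    1.23  0.61]
[ 0.    -0.    -0.001  0.001 -0.    -0.   ]
the job is handed in; nothing more can be done
None
```

I handed the job in at 15.9 s: the divider is fully down in the slot and released, the salt shaker stands behind the pointer to within about 2° by my measurements, and the gripper still holds the knob.

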